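# Change the knives of the filling chopper

### The job

Change the knives of the filling chopper. Push the release pin down through the small hole in the yellow catch hood until the clear guard springs open, and stand the pin back in its holder. Lift the worn knife (black hub) off the drive shaft and lay it flat in the grey tray; put every fresh knife (blue hub) from the board onto the shaft, right way up, flat matched to flat, one on top of another and fully home. Then press the guard shut until its catch holds it, and leave the other kitchen things as they stand.

Things in the scene. Friction and masses are not known exactly. Their poses are not given: they have to be found in the camera images.
- shaft_seat (a point): Chopper's upright drive shaft, in the middle of its bowl. The point is on the axis, on the shoulder where the first knife rests; z up. Shaft 24 mm thick with one flat, on this point's +x side, 8 mm from the axis; 48 mm high above the shoulder, then an 8 mm taper to 15 mm. It turns against slight drag (0.12 N m).
- guard_hinge (a point): Middle of the guard's hinge line, fixed, 116 mm from the shaft's axis and 100 mm above the table; x runs along the hinge. The shut guard extends from here towards this point's -y.
- guard (a joint): Angle of the guard, a clear square lid over the bowl, reaching 222 mm from the hinge (its tongue 236): 0 shut and caught, 1.5 fully open, nearly upright. Once freed, a gas strut swings it open by itself in about 2 s and keeps it open. Shutting takes 2 to 5 N at the edge, about 10 N at the end to snap past the catch (down to -0.03 while pressed).
- guard_edge (a point): Point on the guard's flat outer (upper) face, mid-width, 190 mm from the hinge line and 15 mm above its plane, in a red pad marked for pressing (100 by 30 mm, flush). z is the outward normal (up when shut), -y points to the free edge.
- catch_hole (a point): Centre of the 18 mm hole in the top face of the yellow catch hood, z up; 44 mm beyond the shut guard's free edge. The spring catch is inside: the pin's tip meets it 46 mm below this point; it frees the guard 6 to 7 mm further and stops 12 mm below first touch. It takes 2 to 6 N.
- catch (a joint): Angle of the spring catch: 0 at rest (holding), 0.30 at its stop when pushed down by the pin; frees the guard from about 0.17. It springs back.
- pin_grip (a point): Release pin, upright in its holder at the start: a steel rod 12 mm thick and 110 mm long below an orange round handle, 28 mm thick and 45 mm high. The point is the centre of the handle, 132.5 mm above the rod's tip; z up along the pin.
- pin_tip (a point): Centre of the release pin's lower tip.
- holder_hole (a point): Pin holder, a green block 60 mm square and 60 mm high, fixed to the table. The point is the centre of the mouth of its hole on the top face; the hole is 16 mm wide and 50 mm deep.
- knife1_mid (a point): Fresh knife, lying right way up on the board. Blue hub 16 mm high, 44 mm across its two flats (y), 50 mm along x; D bore right through, 26.4 mm wide, its flat on the +x side (white dot on top) 9.2 mm from the axis. Two steel wings reach 66 mm along +x and -x, 6 to 10 mm above the underside. Point: bore axis, half-way up the hub; z up. May be absent.
- knife2_mid (a point): Another such fresh knife, the same in every way. On the shaft a knife's x axis agrees with that of shaft_seat. May be absent.
- knife3_mid (a point): Another such fresh knife, the same in every way. May be absent.
- board: White plastic board, 280 mm (x) by 340 mm (y), 12 mm thick, fixed, on which the fresh knives lie. Origin at the centre of its underside.
- spice_jar: Amber spice jar with red cap, 52 mm wide, 85 mm high; bystander. Origin under its centre.
- mug: Blue mug, 76 mm wide, 85 mm high; bystander. Origin under its centre.
- steel_bowl: Steel bowl, 170 mm wide, 60 mm high; bystander. Origin under its centre.
- tin: Yellow tin, 100 mm wide, 150 mm high; bystander. Origin under its centre.
- scraper: Steel dough scraper with a white grip, 120 by 100 mm, lying flat; bystander.
- chopper: White filling chopper, fixed. Origin: underside, below the shaft. Round bowl 170 mm wide in a 224 mm square body; rim 92 mm above the table, bowl floor 30 mm, shaft shoulder 45 mm. Motor housing 180 mm high on the +y side (142 to 292 mm from the shaft), guard hinged along x on that side, yellow catch hood on the -y side (114 to 172 mm out, 64 mm wide, 128 mm high).
- worn_knife_mid (a point): Worn knife: same shape and sizes as the fresh ones, but black hub with yellow dot and dark wings. At the start it sits on the shaft's shoulder under the guard. Point: bore axis, half-way up the hub (8 mm above its underside); z up.
- tray: Grey tray for the worn knife, fixed: 200 mm (x) by 140 mm (y) outside, rim 14 mm high, walls and floor 4 mm thick. Origin at the centre of its underside.
Mind the look-alikes: they are no part of the job. What is shaped like the part that bears knife2_mid but brown is not meant.

How it is judged:
By the outcome, as a careful person would: the job done as asked, in the order asked, and still so for the second after the job is handed in, with the robot touching nothing.
Of knife1, knife2, knife3 only 2 to 3 are there at a start; the rules pass over those that are not, and their reading is None.
At some moment in a run one of knife1, knife2, knife3 may be knocked a few centimetres aside while the robot is not near it.
It also fails if it takes over 210 s, if anything falls off the work surface, if the arm or the gripper's body presses on something with over 40 N, if the wrist force passes 120 N, or if a joint passes its speed limit or range.

### The arm

A 6-joint arm with a two-finger parallel gripper is mounted at the origin on the work surface. World frame = base frame: x ahead of the robot, y to its left, z up, the work surface at z = 0. Lengths are in mm, angles in rad, forces in N, time in s.
With the tool pointing down it reaches from about 300 to 825 mm from the base axis. Payload 5.4 kg.
Tool frame: the origin (TCP) lies midway between the tips of the shut fingers; the grasp point (between the pads) lies behind it (bot.tcp_to_grasp is the z of the grasp point in the tool frame, in mm); z points along the fingers, y is the line along which they close (so a half turn about z gives the same grasp; the last joint's range is limited). The gripper opens to 92 mm and grips with 3 to 60 N. Pads are 20 mm wide; open, the fingers measure 128 mm over their backs; the gripper's body (75 mm by 189 mm) begins 69 mm behind the grasp point.
Start: joints at [-0.21, 0.158, 1.597, -0, 1.386, -0.21], TCP at [574.984, -0.018, 214.601] pointing down, gripper open.
Joint ranges: [-2.91, 2.91], [-0.94, 2.29], [0.18, 2.7], [-1.29, 4.43], [0.17, 2.64], [-3, 3]. Speed limits (rad/s): [2.57, 2.57, 3.14, 3.14, 3.14, 3.14].

### API

Orientations are given as [roll, pitch, yaw] about the fixed x, y, z axes, in that order (R = Rz(yaw) Ry(pitch) Rx(roll)).
In Python, from plant import bot, fingers, readout, imaging, finish_job gives the robot as it stands. Calls block until the motion is done:
- bot.reach(position, orientation): joint-space move of the TCP to a pose.
- bot.line_to(position, orientation=None, speed=150, guard=None): straight line of the TCP; orientation=None keeps the orientation; speed is the mean speed in mm/s. With guard (N) it stops when the force on the tool has changed by that much, and returns True; else False.
- bot.set_joints(angles): joint-space move.
- fingers.gripper_to(opening, f_grip=None): opening from 0.0 (shut) to 1.0 (fully open); f_grip is the grip in N (None keeps the last); returns when the fingers have stopped.
- bot.hold(seconds).
- bot.ik(position, orientation): joint angles nearest the present ones, or None.
- readout.get_state(): the state.
- imaging.grab_frame(name): name is "scene" or "side" or "wrist"; returns a dict with "frame" (420x560x3 uint8, blue, green, red), "range_z" (420x560 float32, mm along the optical axis (not along the pixel's ray), 0 where there is no reading), "fx", "fy", "cx", "cy" (pixels), "k1" (the pictures are not rectified: a ray, as slopes to the right and down, at radius r is drawn at 1 + k1 r^2 times it, then the intrinsics apply), "rvec" (rotation vector, rad) and "tvec" (3), from world to camera coordinates, as OpenCV has them; the wrist camera has in their place "tool_from_camera" (4x4, takes a point from camera to tool coordinates, whose origin is the TCP and whose axes are the flange's). Camera axes: x right, y down, z forward; pixel columns grow to the right and rows downward; lengths in mm; the calibration is good to about 2 mm. A picture is of the moment at which its call begins: read the wrist's pose just before it.
A pose or a line that the arm cannot do raises bot.PlanningError and nothing moves.
- finish_job(): hands the job in; it is judged then, once.
The state is a dict: "clock": time; "joint_positions": joint angles; "joint_velocities": joint speeds; "tau": joint torques, N m; "tcp_pos": TCP position; "tcp_rot": TCP orientation; "force": force on the tool from outside, world axes, zero at the start; "torque": the same for the moment, N m; "gripper_width": opening from 0.0 (shut) to 1.0 (fully open); "gripper_force": force on a finger pad.
Only numpy, scipy, OpenCV 4.12 (cv2) and the standard library are available. Lean on these libraries where they do the work, as an engineer would, in place of code of your own. Each camera call takes 0.05 s, during which the arm holds its last target. There are 200 camera calls.

## Working session

There is one attempt and no reset: what is moved stays moved. The work goes in short steps, each a Python script; the robot and the scene stay as the last script left them, time stands still between calls to the robot, and variables do not carry over. Pictures are saved under pics/ and viewed, at most 14 in all, crops included, and the job is handed in when it is done.

```bash
ls; mkdir -p pics; cat > h.py <<'E'
import numpy as np, cv2
from plant import bot, fingers, readout, imaging, finish_job
from scipy.spatial.transform import Rotation as Ro
def pts(f, T=None):
    """world xyz for every pixel (nan when none)"""
    h,w=f["range_z"].shape
    u,v=np.meshgrid(np.arange(w),np.arange(h))
    xd=(u-f["cx"])/f["fx"]; yd=(v-f["cy"])/f["fy"]
    x,y=xd.copy(),yd.copy()
    for _ in range(10):
        s=1+f["k1"]*(x*x+y*y); x,y=xd/s,yd/s
    z=np.where(f["range_z"]>0,f["range_z"],np.nan)
    P=np.stack([x*z,y*z,z],-1)
    if "rvec" in f:
        R=cv2.Rodrigues(np.array(f["rvec"],float))[0]
        return (P-np.array(f["tvec"]).reshape(3))@R
    M=T@np.array(f["tool_from_camera"]); return P@M[:3,:3].T+M[:3,3]
def rays(f,T=None):
    g=dict(f); g["range_z"]=np.ones_like(f["range_z"]); P=pts(g,T)
    g["range_z"]=0*g["range_z"]+1e-9; O=pts(g,T)[0,0]
    return O,P-O
def toolT():
    s=readout.get_state(); T=np.eye(4); r=np.array(s["tcp_rot"])
    T[:3,:3]=r if r.shape==(3,3) else Ro.from_euler("xyz",r).as_matrix(); T[:3,3]=s["tcp_pos"]; return T
def shot(cam,name):
    T=toolT() if cam=="wrist" else None
    f=imaging.grab_frame(cam); np.savez("pics/"+name+".npz",P=pts(f,T),img=f["frame"],
      O=rays(f,T)[0],D=rays(f,T)[1]); cv2.imwrite("pics/"+name+".png",f["frame"]); return f
def atz(name,u,v,z):
    d=np.load("pics/"+name+".npz"); D=d["D"][v,u]; O=d["O"]; return O+D*(z-O[2])/D[2]
E
python3 - <<'E'
from h import *
for c in("scene","side"): shot(c,c+"0")
a=cv2.imread("pics/scene0.png");b=cv2.imread("pics/side0.png")
cv2.imwrite("pics/s0.png",cv2.resize(a,(800,600),interpolation=cv2.INTER_CUBIC));cv2.imwrite("pics/d0.png",cv2.resize(b,(800,600),interpolation=cv2.INTER_CUBIC))
s=readout.get_state();print(s,bot.tcp_to_grasp)
E
```

```text
pics
{'clock': 0.1, 'joint_positions': array([-2.10115249e-01,  1.58991845e-01,  1.59807342e+00,  9.69143364e-06,
        1.38619507e+00, -2.10120344e-01]), 'joint_velocities': array([-0.00170223, -0.00217728, -0.00075918, -0.00066663, -0.0003008 ,
       -0.00059941]), 'tau': array([ 4.86743174e-04, -3.86501849e+01, -3.22960711e+01,  7.02909334e-02,
        3.38891940e-02, -7.24501376e-06]), 'tcp_pos': array([5.74449181e+02, 9.06952641e-02, 2.13730575e+02]), 'tcp_rot': array([-3.13996363e+00, -3.57156042e-04,  1.57079934e+00]), 'force': array([-0.55744633,  0.24793195,  0.96857812]), 'torque': array([ 0.02690646,  0.00691498, -0.01109673]), 'gripper_force': 0.0, 'gripper_width': 0.9937845824461181} -18.700000000000003
```

View pics/s0.png

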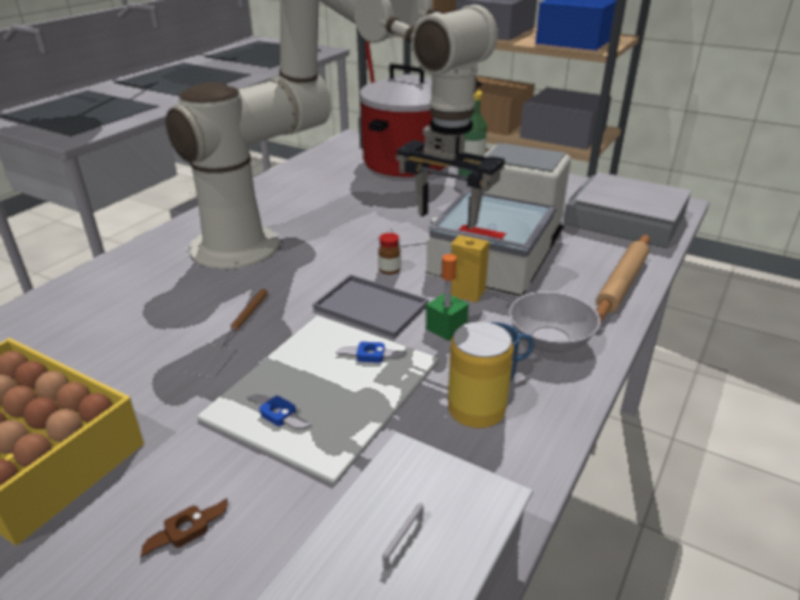

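View pics/d0.png

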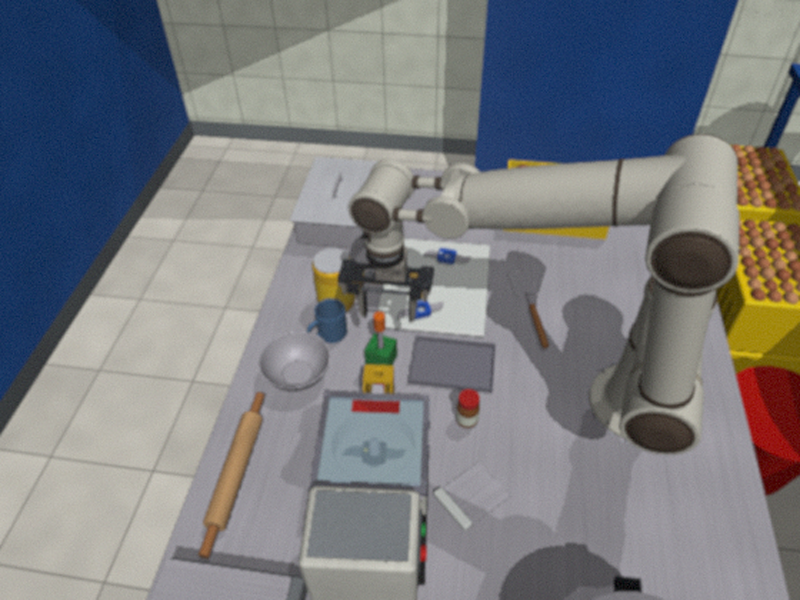

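```bash
python3 - <<'E'
from h import *
for n in("scene0","side0"):
    d=np.load(f"pics/{n}.npz");P=d["P"];hsv=cv2.cvtColor(d["img"],cv2.COLOR_BGR2HSV);H,S,V=[hsv[...,i].astype(int) for i in range(3)]
    def rep(l,m):
        Q=P[m&np.isfinite(P[...,0])]
        if len(Q)<5:print(n,l,len(Q));return
        r=cv2.minAreaRect(Q[:,:2].astype(np.float32))
        print(n,l,len(Q),"med",np.median(Q,0).round(0),"min",np.percentile(Q,3,axis=0).round(0),"max",np.percentile(Q,97,axis=0).round(0),"rect",np.round(r[0]),np.round(r[1]),round(r[2],1))
    X,Y,Z=P[...,0],P[...,1],P[...,2]
    rep("hoodtop",(H>15)&(H<32)&(S>120)&(Z>118)&(Z<135)&(X>300)&(X<900))
    rep("greentop",(H>50)&(H<80)&(S>120)&(Z>54)&(Z<66)&(X>300)&(X<900))
    rep("orange",(H>3)&(H<16)&(S>150)&(Z>100)&(Z<200)&(X>300)&(X<900))
    b=((H>105)&(H<125)&(S>120)&(Z>15)&(Z<45)&(X>200)&(X<1000)&(abs(Y)<600)).astype(np.uint8)
    k,lab=cv2.connectedComponents(b)
    for i in range(1,k):
        if (lab==i).sum()>25: rep("blue",lab==i)
    rep("red",((H<4)|(H>174))&(S>150)&(Z>90)&(Z<135)&(X>300)&(X<900))
    rep("jar",((H<6)|(H>174))&(S>150)&(Z>70)&(Z<90)&(X>300)&(X<900))
    rep("board",(S<40)&(Z>8)&(Z<17)&(V>150)&(X>200)&(X<1000)&(Y<0)&(Y>-700))
    rep("lidclear",(H>80)&(H<110)&(S>25)&(Z>85)&(Z<125)&(X>300)&(X<900)&(Y>0))
    rep("motor",(Z>172)&(Z<188)&(X>400)&(X<900)&(Y>300))
E
```

```text
scene0 hoodtop 465 med [ 732. -237.  127.] min [ 557. -276.  119.] max [803. 107. 134.] rect [680. -76.] [ 94. 441.] 26.5
scene0 greentop 205 med [610. -58.  59.] min [576. -80.  55.] max [633. -25.  62.] rect [604. -48.] [61. 57.] 76.8
scene0 orange 151 med [607. -54. 149.] min [596. -60. 123.] max [616. -38. 166.] rect [589.   3.] [ 23. 132.] 17.0
scene0 blue 190 med [ 528. -217.   26.] min [ 507. -234.   16.] max [ 554. -188.   30.] rect [ 528. -211.] [45. 45.] 32.0
scene0 blue 256 med [ 479. -425.   27.] min [ 459. -442.   17.] max [ 504. -401.   31.] rect [ 481. -420.] [43. 51.] 83.8
scene0 red 83 med [580. 163. 116.] min [534. 152. 114.] max [619. 176. 118.] rect [577. 163.] [91. 24.] 8.5
scene0 jar 95 med [390.  85.  83.] min [370.  72.  72.] max [405. 106.  87.] rect [386.  88.] [35. 39.] 31.0
scene0 board 5119 med [ 495. -299.   12.] min [ 370. -486.    9.] max [ 636. -159.   15.] rect [ 501. -318.] [304. 647.] 5.6
scene0 lidclear 1380 med [585. 248. 114.] min [472. 135. 111.] max [665. 343. 117.] rect [ 466. 1011.] [ 217. 1790.] 7.5
scene0 motor 1257 med [571. 473. 183.] mi
[... 531 characters left out ...]
6. 42.] 86.0
side0 blue 71 med [ 521. -200.   27.] min [ 505. -225.   16.] max [ 537. -181.   33.] rect [ 522. -204.] [33. 48.] 6.7
side0 red 221 med [573. 167. 118.] min [422. 138. 104.] max [620. 476. 131.] rect [428. 261.] [247. 366.] 30.9
side0 jar 146 med [384. 101.  85.] min [366.  79.  74.] max [402. 118.  90.] rect [385.  96.] [38. 46.] 7.0
side0 board 1852 med [ 457. -229.   13.] min [ 364. -484.    8.] max [816. -17.  17.] rect [ 573. -349.] [744. 696.] 0.2
side0 lidclear 3788 med [566. 260. 116.] min [473. 158. 112.] max [664. 338. 120.] rect [566. 243.] [210. 204.] 5.5
side0 motor 3717 med [548. 463. 185.] min [456. 388. 174.] max [641. 527. 188.] rect [549. 456.] [198. 150.] 5.4
```

```bash
python3 - <<'E'
from h import *
bot.reach([590,20,330],[np.pi,0,np.pi/2]); shot("wrist","w1")
bot.reach([500,-300,400],[np.pi,0,np.pi/2]); shot("wrist","w2")
cv2.imwrite("pics/w12.png",np.vstack([cv2.imread("pics/w1.png")[:, :],cv2.imread("pics/w2.png")])[:, :][::1])
a=cv2.hconcat([cv2.imread("pics/w1.png"),cv2.imread("pics/w2.png")]);cv2.imwrite("pics/w12.png",cv2.resize(a,(800,300),interpolation=cv2.INTER_AREA))
f=imaging.grab_frame("wrist");print(f["tool_from_camera"],readout.get_state()["clock"])
E
```

```text
[[-6.89589967e-04 -9.66197217e-01 -2.57803147e-01  7.25761388e+01]
 [ 9.99999399e-01 -4.46557322e-04 -1.00125663e-03 -1.34735127e+00]
 [ 8.52287489e-04 -2.57803683e-01  9.66196944e-01 -1.69611351e+02]
 [ 0.00000000e+00  0.00000000e+00  0.00000000e+00  1.00000000e+00]] 2.075
```

View pics/w12.png

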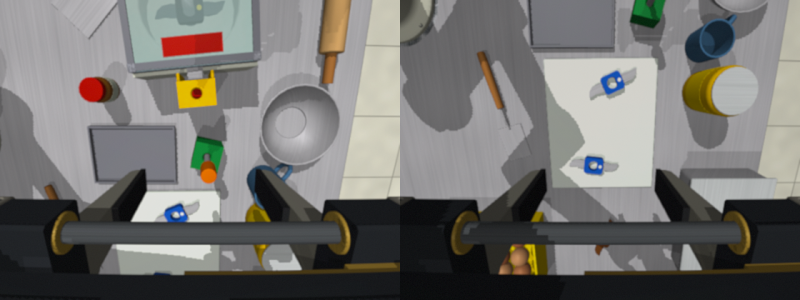

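```bash
cat >> h.py <<'E'
def feat(n,verbose=True):
    d=np.load(f"pics/{n}.npz");P=d["P"];hsv=cv2.cvtColor(d["img"],cv2.COLOR_BGR2HSV);H,S,V=[hsv[...,i].astype(int) for i in range(3)]
    ok=np.isfinite(P[...,0]); X,Y,Z=[np.nan_to_num(P[...,i],nan=-999) for i in range(3)]
    def comps(m,mn=60):
        k,lab,st,_=cv2.connectedComponentsWithStats(m.astype(np.uint8))
        return [(lab==i) for i in range(1,k) if st[i,4]>=mn]
    def rect(l,m):
        Q=P[m]; z=np.median(Q[:,2]); r=cv2.minAreaRect(Q[:,:2].astype(np.float32))
        print(n,l,len(Q),"z",round(z,1),"rect",np.round(r[0],1),np.round(r[1],1),round(r[2],1)); return r
    return P,H,S,V,X,Y,Z,comps,rect
E
python3 - <<'E'
from h import *
P,H,S,V,X,Y,Z,comps,rect=feat("w1")
for m in comps((H>15)&(H<35)&(S>120)&(Z>122)&(Z<134)): rect("hood",m); top=m
for m in comps((H>45)&(H<85)&(S>100)&(Z>55)&(Z<65)): rect("green",m)
for m in comps((H>3)&(H<16)&(S>150)&(Z>150)&(Z<180)): rect("handletop",m)
for m in comps((H<16)&(S>150)&(Z>20)&(Z<120)&(X>500)&(Y<130)&(Y>40),10): rect("hole?",m)
for m in comps(((H<5)|(H>173))&(S>150)&(Z>105)&(Z<125)): rect("pad",m)
for m in comps((Z>8)&(Z<20)&(S<60)&(Y>-150)&(Y<60)&(V<170),300): rect("tray rim",m)
# hood hole: pixels inside hood hull not yellow
h=cv2.convexHull(np.argwhere(top)[:,::-1].astype(np.int32)); M=np.zeros(top.shape,np.uint8); cv2.fillConvexPoly(M,h,1)
ins=cv2.erode(M,np.ones((3,3)))*(~top)
for m in comps(ins>0,20):
    v,u=np.argwhere(m).mean(0); print("hole",m.sum(),u,v,atz("w1",int(round(u)),int(round(v)),128))
P,H,S,V,X,Y,Z,comps,rect=feat("w2")
for m in comps((H>100)&(H<128)&(S>100)&(Z>22)&(Z<34)): 
    r=rect("knife",m); c=np.array(r[0])
    near=(np.hypot(X-c[0],Y-c[1])<30)
    for q in comps(near&(Z>24)&(S<90)&(V>150),4): print("  dot",q.sum(),P[q].mean(0)-np.r_[c,0])
    wing=(np.hypot(X-c[0],Y-c[1])<68)&(np.hypot(X-c[0],Y-c[1])>30)&(Z>17)&(Z<26); Q=P[wing][:,:2]-c
    w,e=np.linalg.eigh(Q.T@Q); print("  wing axis",np.degrees(np.arctan2(e[1,1],e[0,1])),len(Q))
d=np.load("pics/w1.npz")["img"];cv2.imwrite("pics/c1.png",cv2.resize(d[0:280,130:400],None,fx=2.1,fy=2.1,interpolation=cv2.INTER_CUBIC))
E
```

```text
w1 hood 1871 z 127.5 rect [581.7  89.3] [64.  44.2] 5.1
w1 green 1105 z 59.4 rect [601.6 -43.5] [59.1 59.7] 77.0
w1 handletop 425 z 164.1 rect [601.6 -42.6] [24.9 25.1] 89.9
w1 hole? 177 z 32.2 rect [855.8 120.6] [17.6 17.3] 88.6
w1 hole? 148 z 81.5 rect [580.4  88.7] [17.4 17. ] 0.0
w1 pad 2172 z 116.5 rect [574.9 167.1] [98.  28.6] 5.2
w1 tray rim 595 z 13.0 rect [760.9  12.1] [45.2 94.8] 4.6
w1 tray rim 454 z 13.5 rect [838.8  39.4] [28.1 68.7] 36.4
w1 tray rim 1100 z 13.4 rect [428.2 -53.7] [140.2 201.2] 89.8
hole 179 275.0 130.9217877094972 [581.93589625  88.65411611 128.        ]
w2 knife 171 z 27.8 rect [ 761.5 -108.9] [22.2 63.7] 25.5
  wing axis -155.81546104791394 109
w2 knife 119 z 28.0 rect [ 714.8 -130.8] [19.4 66. ] 27.2
  wing axis -150.5480848852792 167
w2 knife 526 z 27.5 rect [ 526.8 -205.9] [49.6 42.8] 24.4
  dot 8 [-6.6190985  21.19344906 27.60792652]
  dot 30 [15.7243219   7.3891866  27.68981877]
  wing axis -155.58960364276933 464
w2 knife 423 z 27.3 rect [ 479.5 -416.8] [44.2 49.6] 83.8
  dot 19 [17.34495822 -1.74323128 28.08683965]
  dot 4 [ 14.97290148 -24.24753598  27.28655384]
  wing axis 173.4711493349314 356
```

View pics/c1.png

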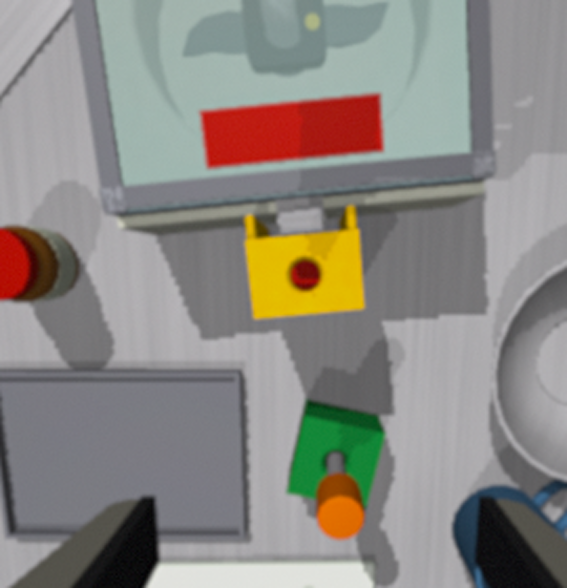

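```bash
python3 - <<'E'
from h import *
o=[np.pi,0,np.radians(95.1)]
fingers.gripper_to(1.0,40)
bot.reach([601.6,-43,230],o); bot.line_to([601.6,-43,124],speed=100)
fingers.gripper_to(0.0,40)
s=readout.get_state();print("grip",s["gripper_width"]*92,s["gripper_force"],s["tcp_pos"])
bot.line_to([601.6,-43,265],speed=150); shot("wrist","w3")
bot.line_to([581.7,88.8,265],speed=200)
print(bot.line_to([581.7,88.8,200],speed=60,guard=12),readout.get_state()["tcp_pos"],readout.get_state()["force"])
for z in (196,192,188,186):
    print(bot.line_to([581.7,88.8,z],speed=25,guard=25)); s=readout.get_state();print(z,s["tcp_pos"],s["force"])
shot("side","d1")
E
```

```text
grip 27.340128183309748 39.96066927909851 [601.593613   -43.01998334 124.01869151]
False [582.05507608  88.82444697 200.58537738] [-0.57498562 -1.07527006 -0.12441355]
False
196 [581.7435258   88.79151848 196.05367937] [-0.82951325 -0.94520308 -1.02966348]
False
192 [582.03590342  88.2137108  192.42415208] [-0.11245354 -2.39835209  3.09714502]
False
188 [582.51936086  88.00964139 188.82134704] [-0.57105999 -3.49349975  4.86309222]
False
186 [582.65928229  88.03797782 187.03106867] [ 0.17721572 -3.61546186  4.72549701]
```

View pics/d1.png

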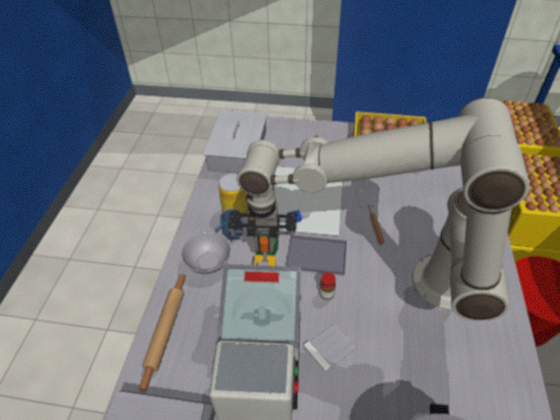

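The side view shows the pin in the hood, with the guard still shut. The catch was first touched at TCP z≈194, so I'll push a little deeper.

```bash
python3 - <<'E'
from h import *
c=[581.7,88.8]
for z in (184,182,181):
    print(bot.line_to([*c,z],speed=20,guard=25)); s=readout.get_state();print(z,s["tcp_pos"],s["force"])
bot.hold(0.3); f=shot("scene","sc2"); P=np.load("pics/sc2.npz")["P"];img=f["frame"].astype(int)
def pad():
    f=imaging.grab_frame("side");P=pts(f);h=cv2.cvtColor(f["frame"],cv2.COLOR_BGR2HSV).astype(int)
    m=((h[...,0]<5)|(h[...,0]>173))&(h[...,1]>150)&(abs(P[...,0]-575)<70)&(P[...,1]>130)&(P[...,1]<420)&(P[...,2]>90)
    return m.sum(),np.median(P[m],0)
print(pad())
bot.hold(1.5);print(pad())
E
```

```text
False
184 [582.90803234  88.17248225 185.43675004] [ 0.21740218 -3.50736415  6.55857432]
False
182 [583.1822129   88.32514202 184.05395158] [-0.57523308 -3.0968345   9.16954147]
False
181 [583.31938583  88.40571939 183.95413085] [-1.62386162 -2.16537282 12.4256743 ]
(np.int64(302), array([565.06389596, 287.27384142, 277.19552616]))
(np.int64(234), array([558.91648644, 356.38159443, 291.06516457]))
```

```bash
python3 - <<'E'
from h import *
bot.line_to([581.7,88.8,268],speed=150)
bot.line_to([601.6,-43,268],speed=200)
print(bot.line_to([601.6,-43,170],speed=100,guard=10)); print(bot.line_to([601.6,-43,124.5],speed=40,guard=10))
s=readout.get_state();print(s["tcp_pos"],s["force"])
E
```

```text
True
False
[601.43289421 -42.91417402 124.25200123] [ 3.59741106  1.26040412 -2.4174914 ]
```

```bash
python3 - <<'E'
from h import *
fingers.gripper_to(1.0); bot.line_to([601.6,-43,250],speed=200)
bot.reach([569,165,340],[np.pi,0,np.radians(95.1)]); bot.hold(0.3); shot("wrist","w4")
a=np.load("pics/w4.npz")["img"];cv2.imwrite("pics/w4b.png",cv2.resize(a,(784,588),interpolation=cv2.INTER_CUBIC))
E
```

```text
(no output)
```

View pics/w4b.png

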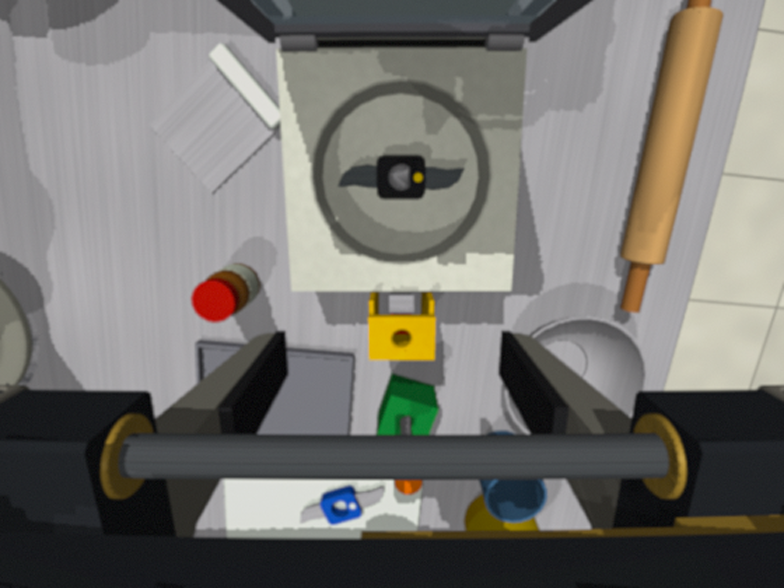

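The guard is open, and the worn knife sits at about (400,177) with its dot to the right at (417,177). The pin is in its holder.

```bash
cat >> h.py <<'E'
def wornfix(n,c=(568.5,239)):
    P,H,S,V,X,Y,Z,comps,rect=feat(n); r=np.hypot(X-c[0],Y-c[1])
    return P,H,S,V,X,Y,Z,r,comps,rect
E
python3 - <<'E'
from h import *
P,H,S,V,X,Y,Z,r,comps,rect=wornfix("w4")
for m in comps((r<45)&(V<60)&(Z>53)&(Z<68)&(r>0)): a=rect("hub",m)
for m in comps((r<40)&(Z>80)&(Z<110),5): rect("shaft",m); print(P[m][:,:2].mean(0))
for m in comps((r<40)&(H>15)&(H<35)&(S>120)&(Z>50)&(Z<70),3): dot=P[m].mean(0); print("dot",dot)
w=(r>30)&(r<64)&(Z>48)&(Z<60); Q=P[w]; q=Q[:,:2]; c=q.mean(0); e=np.linalg.eigh((q-c).T@(q-c))[1][:,1]; print("wing",c,np.degrees(np.arctan2(e[1],e[0])),len(q),np.median(Q[:,2]))
for m in comps((Z>88)&(Z<96)&(r<97)&(r>80),100): 
  A=P[m][:,:2]; s=np.linalg.lstsq(np.c_[2*A,np.ones(len(A))],(A**2).sum(1),rcond=None)[0]; print("rim",s[:2],len(A))
for m in comps((Z>84)&(Z<97)&(abs(X-568)<130)&(abs(Y-239)<130),2000): rect("body",m)
for m in comps((H>15)&(H<35)&(S>120)&(Z>122)&(Z<134)): rect("hood",m)
E
```

```text
w4 hub 974 z 60.1 rect [568.5 238.9] [89.8 41.7] 5.0
w4 shaft 238 z 98.8 rect [566.5 238.7] [18.7 23.2] 5.6
[567.14449055 238.73990391]
dot [585.56798546 240.23970734  60.72486755]
wing [568.06448277 238.92252705] -175.3332571272243 637 54.44872058394856
rim [568.37516599 238.86948625] 4311
w4 body 16429 z 91.5 rect [568.8 231.9] [225.3 240.2] 5.1
w4 hood 1408 z 127.3 rect [581.9  89. ] [63.9 45.1] 5.0
```

```bash
python3 - <<'E'
from h import *
for y in (5.1,-174.9,185.1):
    for p in ([568.4,238.9,47],[428,-54,8],[526.8,-205.9,14],[479.5,-416.8,14],[568.4,238.9,200]):
        dy={428:-5.1,526.8:19.3,479.5:-11.4}.get(p[0],0)
        print(y,p,np.round(bot.ik(p,[np.pi,0,np.radians(y+dy)]),2) if bot.ik(p,[np.pi,0,np.radians(y+dy)]) is not None else None)
E
```

```text
5.1 [568.4, 238.9, 47] [ 0.2   0.44  1.6  -0.    1.1   1.68]
5.1 [428, -54, 8] [-0.41  0.08  2.14 -0.    0.92  1.16]
5.1 [526.8, -205.9, 14] [-0.59  0.38  1.77 -0.    1.    0.56]
5.1 [479.5, -416.8, 14] [-0.91  0.53  1.55 -0.    1.06  0.78]
5.1 [568.4, 238.9, 200] [ 0.2   0.27  1.49 -0.    1.38  1.68]
-174.9 [568.4, 238.9, 47] [ 0.2   0.44  1.6   0.    1.1  -1.46]
-174.9 [428, -54, 8] [-0.41  0.08  2.14  0.    0.92 -1.98]
-174.9 [526.8, -205.9, 14] [-0.59  0.38  1.77  0.    1.   -2.58]
-174.9 [479.5, -416.8, 14] [-0.91  0.53  1.55  0.    1.06 -2.37]
-174.9 [568.4, 238.9, 200] [ 0.2   0.27  1.49  0.    1.38 -1.46]
185.1 [568.4, 238.9, 47] [ 0.2   0.44  1.6   0.    1.1  -1.46]
185.1 [428, -54, 8] [-0.41  0.08  2.14  0.    0.92 -1.98]
185.1 [526.8, -205.9, 14] [-0.59  0.38  1.77  0.    1.   -2.58]
185.1 [479.5, -416.8, 14] [-0.91  0.53  1.55  0.    1.06 -2.37]
185.1 [568.4, 238.9, 200] [ 0.2   0.27  1.49  0.    1.38 -1.46]
```

```bash
python3 - <<'E'
from h import *
r=np.radians; o=[np.pi,0,r(5.1)]
def st(l): s=readout.get_state();print(l,s["tcp_pos"].round(1),s["force"].round(1),s["gripper_width"]*92,s["gripper_force"],s["clock"])
bot.reach([568.4,238.9,200],o); fingers.gripper_to(0.72)
print(bot.line_to([568.4,238.9,110],speed=150,guard=15)); print(bot.line_to([568.4,238.9,47],speed=60,guard=10)); st("down")
fingers.gripper_to(0.0,35); st("grip")
bot.line_to([568.4,238.9,75],speed=40); st("lift"); bot.line_to([568.4,238.9,170],speed=80); st("up")
bot.line_to([428,-54,60],[np.pi,0,0],speed=200) if False else bot.line_to([428,-54,170],[np.pi,0,0],speed=200)
bot.line_to([428,-54,30],speed=120); print(bot.line_to([428,-54,4],speed=20,guard=5)); st("tray")
fingers.gripper_to(0.62); bot.line_to([428,-54,150],speed=150)
shot("scene","sc3")
bot.reach([500,-180,330],[np.pi,0,r(95)]); bot.hold(.3); shot("wrist","w5")
a=np.load("pics/w5.npz")["img"];cv2.imwrite("pics/w5b.png",cv2.resize(a,(784,588),interpolation=cv2.INTER_CUBIC))
E
```

```text
False
False
down [568.8 239.   47.5] [-0.1  0.7 -0.5] 66.25292669130799 0.0 23.6917
grip [568.5 238.9  47.2] [-0.6 -0.6  1.4] 43.682618740406205 35.000131130218506 24.15
lift [568.2 238.8  74.8] [ 0.2 -0.  -0.9] 43.60401950383777 34.99929428100586 25.0
up [567.9 238.8 169.2] [ 0.   0.5 -2.4] 43.84432901406292 34.99933362007141 26.3417
True
tray [427.9 -53.9   6.2] [-0.   0.3  4.1] 43.61960930814343 35.0011932849884 30.5167
```

View pics/w5b.png

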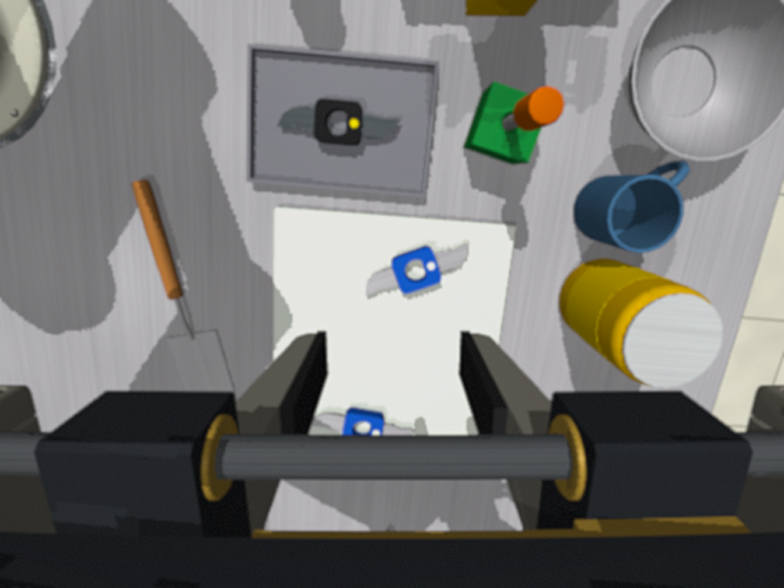

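```bash
cat >> h.py <<'E'
def knives(n,zt=28,ztol=6):
    """fresh hubs on the board: centre and yaw (deg)"""
    P,H,S,V,X,Y,Z,comps,rect=feat(n); out=[]
    for m in comps((H>100)&(H<128)&(S>100)&(abs(Z-zt)<ztol)&(X<680),150):
        h=cv2.convexHull(np.argwhere(m)[:,::-1].astype(np.int32)); M=np.zeros(m.shape,np.uint8); cv2.fillConvexPoly(M,h,1)
        Q=P[m]; r=cv2.minAreaRect(Q[:,:2].astype(np.float32)); c=np.array(r[0]); R=np.hypot(X-c[0],Y-c[1])
        w=(R>30)&(R<66)&(abs(Z-zt+8)<5); q=P[w][:,:2]-c; e=np.linalg.eigh(q.T@q)[1][:,1]
        d=(R<24)&(S<90)&(V>170)&(abs(Z-zt)<4); D=(P[d][:,:2]-c).mean(0); e=e*np.sign(e@D)
        a=np.degrees(np.arctan2(e[1],e[0])); ra=r[2]; ra=a+((ra-a+45)%90-45)
        print(n,"knife",c.round(1),np.round(r[1],1),"z",np.median(Q[:,2]).round(1),"wing",a.round(1),"rect",round(ra,1),"dot",D.round(1)); out.append((c,a,ra))
    return out
E
python3 - <<'E'
from h import *
P,H,S,V,X,Y,Z,r,comps,rect=wornfix("w5",(428,-54))
for m in comps((r<36)&(V<75)&(Z>16)&(Z<26)): rect("worn",m)
w=(r>30)&(r<64)&(Z>8)&(Z<17)&(V<120); q=P[w][:,:2]; c=q.mean(0); e=np.linalg.eigh((q-c).T@(q-c))[1][:,1]; print("wing",c,np.degrees(np.arctan2(e[1],e[0])),len(q))
knives("w5")
E
```

```text
w5 worn 717 z 19.6 rect [427.4 -53.7] [43.2 50. ] 89.8
wing [427.90730524 -53.4811606 ] -179.90513015904887 602
w5 knife [ 526.5 -205.8] [49.2 43.7] z 27.4 wing 24.3 rect 24.4 dot [15.2  6.5]
w5 knife [ 480.2 -409. ] [29.6 49.5] z 27.2 wing -1.4 rect -3.0 dot [11.1 -3.7]
```

```bash
cat >> h.py <<'E'
def st(l): s=readout.get_state();print(l,s["tcp_pos"].round(1),s["force"].round(1),s["torque"].round(2),round(s["gripper_width"]*92,1),round(s["clock"],1))
def pick(c,yaw):
    o=[np.pi,0,np.radians(yaw)]
    fingers.gripper_to(0.72); bot.reach([*c,120],o); bot.line_to([*c,40],speed=150); print(bot.line_to([*c,14],speed=50,guard=10)); st("at knife")
    fingers.gripper_to(0,35); st("grip"); bot.line_to([*c,180],speed=150)
SX=[568.4,238.9]
def place(base,yaw=5.1):
    o=[np.pi,0,np.radians(yaw)]
    bot.reach([*SX,185],o); bot.line_to([*SX,112],speed=120)
    z=108; g=False
    while z>base+1.5:
        z=max(z-12,base+1.5); g=bot.line_to([*SX,z],speed=40,guard=12); st(f"ins {z} {g}")
        if g: break
    return g
E
python3 - <<'E'
from h import *
pick([526.5,-205.8],24.4); place(45)
E
```

```text
False
at knife [ 526.5 -205.8   13.9] [-0.3  0.1  0.3] [0.06 0.05 0.  ] 66.4 36.8
grip [ 526.7 -206.    14.2] [ 0.6 -0.4 -0.2] [-0.02  0.06 -0.02] 43.8 37.3
ins 96 False [568.3 238.9  95.7] [-0.3 -0.4 -2. ] [ 0.08  0.08 -0.  ] 43.8 41.5
ins 84 False [568.1 238.8  83.6] [-0.7 -0.9 -1.5] [0.07 0.12 0.02] 43.4 42.0
ins 72 False [568.1 238.9  71.6] [ 0.3 -0.1 -1.1] [ 0.07  0.03 -0.04] 43.3 42.4
ins 60 False [568.1 238.8  59.6] [-0.2  0.1 -1.7] [0.04 0.09 0.04] 43.4 42.9
ins 48 False [568.1 238.9  47.6] [-0.   1.1 -1.6] [0.06 0.09 0.03] 43.9 43.3
ins 46.5 False [568.5 239.   47.1] [-3.  -0.8  5.3] [-0.14  0.61  0.01] 43.8 43.6
```

```bash
python3 - <<'E'
from h import *
fingers.gripper_to(0.72); bot.line_to([*SX,185],speed=150)
bot.reach([500,-385,330],[np.pi,0,np.radians(95)]); bot.hold(.3); shot("wrist","w6")
k=knives("w6")
a=np.load("pics/w6.npz")["img"];cv2.imwrite("pics/w6b.png",a)
E
```

```text
w6 knife [ 479.7 -417.1] [43.6 49.5] z 27.4 wing -6.6 rect -5.0 dot [17.3 -1.9]
```

View pics/w6b.png

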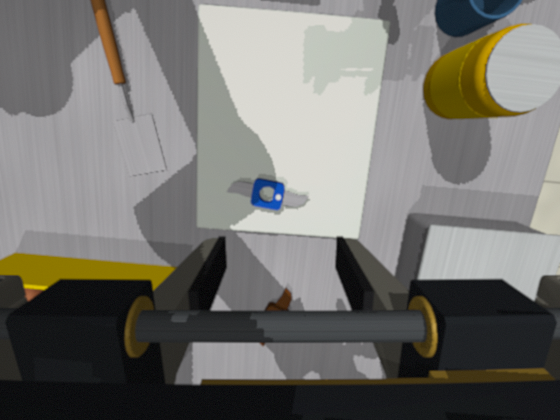

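Exactly one fresh knife is left on the board, at (268,194) and not displaced.

```bash
python3 - <<'E'
from h import *
pick([479.7,-417.0],-6.2); g=place(61)
E
```

```text
False
at knife [ 479.7 -417.    13.8] [-0.2  0.5  0.3] [ 0.05  0.07 -0.  ] 66.4 50.9
grip [ 479.8 -417.1   14.2] [ 1.2  0.1 -0.2] [ 0.08  0.05 -0.04] 43.6 51.3
ins 96 False [568.2 238.9  95.7] [ 0.   0.2 -1.6] [0.08 0.06 0.04] 43.7 56.2
ins 84 False [568.1 238.8  83.6] [ 0.2  0.7 -2. ] [ 0.03  0.05 -0.03] 43.9 56.7
ins 72 False [568.1 238.8  71.6] [ 0.7 -0.1 -0.4] [ 0.07  0.09 -0.04] 43.4 57.1
ins 62.5 True [569.1 239.   63.1] [-0.1  0.5  4.3] [0.07 0.23 0.01] 43.7 57.5
```

```bash
python3 - <<'E'
from h import *
fingers.gripper_to(0.72); bot.line_to([*SX,200],speed=150)
bot.reach([569,165,340],[np.pi,0,np.radians(95.1)]); bot.hold(.3); shot("wrist","w7"); knives("w7",zt=77)
a=np.load("pics/w7.npz")["img"];cv2.imwrite("pics/w7b.png",cv2.resize(a[60:220,190:390],(800,640))[:600])
fingers.gripper_to(0,20)
Y=np.radians(5.1); y=np.array([-np.sin(Y),np.cos(Y),0]); h=np.array([558.1,354.4,100])
from h import bot
for t in (1.5,1.0,.5,0): print(bot.ik(h+y*(-190*np.cos(t)+15*np.sin(t)+10)+[0,0,190*np.sin(t)+15*np.cos(t)],[np.pi,0,np.radians(95.1)]))
print(bot.ik(h+y*45+[0,0,310],[np.pi,0,np.radians(95.1)]))
E
```

```text
w7 knife [568.8 239.3] [48.8 41.7] z 76.5 wing nan rect nan dot [nan nan]
[ 4.00242966e-01  3.61364851e-01  1.20636220e+00 -4.44089210e-16
  1.57386560e+00  3.11231175e-01]
[ 2.60395111e-01  2.67012377e-01  1.36613022e+00 -4.44089210e-16
  1.50845006e+00  1.71383319e-01]
[ 1.46385659e-01  2.48092288e-01  1.51402603e+00 -4.44089210e-16
  1.37947433e+00  5.73738676e-02]
[ 9.49411920e-02  3.14279492e-01  1.61696198e+00 -4.44089210e-16
  1.21035118e+00  5.92940010e-03]
[ 4.47864343e-01  4.20679935e-01  9.00479188e-01 -4.44089210e-16
  1.82043353e+00  3.58852551e-01]h.py:51: RuntimeWarning: Mean of empty slice.
  d=(R<24)&(S<90)&(V>170)&(abs(Z-zt)<4); D=(P[d][:,:2]-c).mean(0); e=e*np.sign(e@D)
  ret = um.true_divide(
```

View pics/w7b.png

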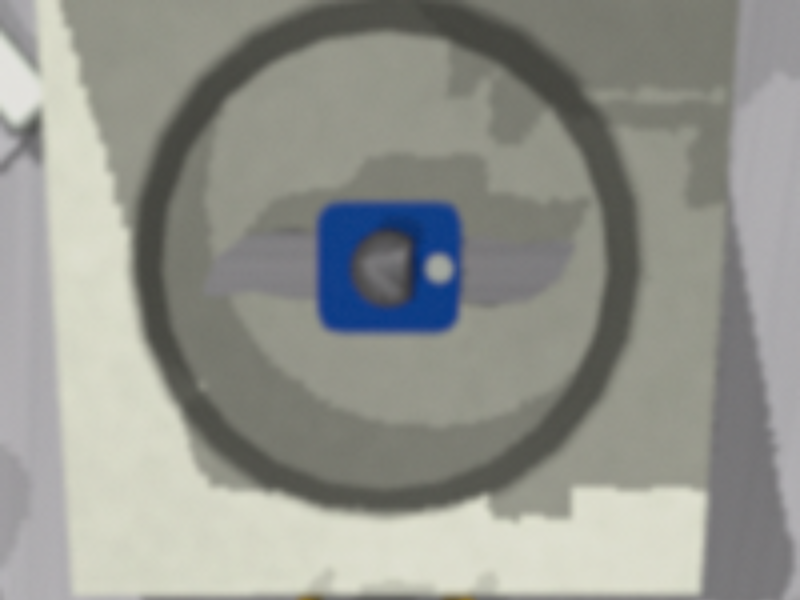

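The two knives are stacked on the shaft with the flats matched (hub at (390,267), dot on the right). The top is at z 76.5 against an expected 77, so both are fully home. Next I'll shut the guard.

```bash
python3 - <<'E'
from h import *
Y=np.radians(5.1); y=np.array([-np.sin(Y),np.cos(Y),0]); h=np.array([558.1,354.4,100]); o=[np.pi,0,np.radians(95.1)]
def p(t,dy=10,dz=0): return h+y*(-190*np.cos(t)+15*np.sin(t)+dy)+[0,0,190*np.sin(t)+15*np.cos(t)+dz]
bot.line_to([569,165,420],o,speed=200)
bot.line_to(h+y*45+[0,0,320],speed=200)
bot.line_to(p(1.5,40),speed=150); st("behind")
print(bot.line_to(p(1.5,12),speed=60,guard=15)); st("contact")
for t in np.arange(1.4,0.15,-.1):
    g=bot.line_to(p(t,10*min(1,t/.5)),speed=80,guard=20); st(f"{t:.1f} {g}")
    if g: break
E
```

```text
behind [555.  396.  292.2] [-0.4 -0.1 -0.2] [ 0.02 -0.04 -0.05] 0.4 64.8
False
contact [557.  367.6 290.7] [-0.1 -0.3  0. ] [-0.04  0.01  0.02] 0.3 65.4
1.4 False [558.7 346.5 289.7] [0.1 1.4 0.2] [0.29 0.09 0.03] 0.8 65.8
1.3 False [560.5 327.4 286.9] [-2.1  1.  -0.3] [0.27 0.16 0.01] 0.3 66.2
1.2 False [562.2 308.9 282.3] [-0.7  1.2  0.1] [0.23 0.15 0.02] 0.1 66.6
1.1 False [563.8 291.  275.9] [-0.4  1.5  1.6] [0.25 0.21 0.01] 0.4 67.0
1.0 False [565.3 273.9 267.7] [-0.6  0.7  1.3] [0.2  0.08 0.03] 0.6 67.4
0.9 False [566.8 257.7 257.8] [-0.9  2.1  0.9] [ 0.17  0.07 -0.01] 0.8 67.8
0.8 False [568.  242.6 246.2] [-0.7  0.6  1.2] [ 0.13  0.09 -0.04] 0.6 68.2
0.7 False [569.2 228.7 233.3] [-0.1  1.9  1.4] [ 0.18  0.05 -0.01] 0.2 68.6
0.6 False [570.3 216.1 219. ] [-0.3  1.4  1. ] [ 0.18  0.06 -0.03] 0.4 69.0
0.5 False [571.2 204.9 203.6] [0.2 0.7 1.7] [ 0.18  0.09 -0.01] 0.4 69.3
0.4 False [572.1 193.3 187. ] [-0.8  0.7  1.7] [ 0.13  0.17 -0.01] 0.7 69.8
0.3 False [572.9 183.4 169.7] [-1.1  0.6  1.1] [0.07 0.16 0.03] 0.8 70.2
0.2 False [573.5 175.4 151.6] [-0.7 -0.   1. ] [0.01 0.17 0.  ] 0.5 70.5
```

```bash
python3 - <<'E'
from h import *
Y=np.radians(5.1); y=np.array([-np.sin(Y),np.cos(Y),0]); h=np.array([558.1,354.4,100])
def p(t,dy=0): return h+y*(-190*np.cos(t)+15*np.sin(t)+dy)+[0,0,190*np.sin(t)+15*np.cos(t)]
for t in (.1,.05,.02,0,-.015,-.03,-.045,-.06):
    g=bot.line_to(p(t),speed=40,guard=30); st(f"{t:.3f} {g}")
    if g: break
bot.hold(.3); bot.line_to(p(.15),speed=60); bot.hold(.5); bot.line_to(p(0)+[0,0,150],speed=150)
bot.reach([590,20,330],[np.pi,0,np.radians(95.1)]); bot.hold(.3)
shot("wrist","w8"); P,H,S,V,X,Yy,Z,comps,rect=feat("w8")
for m in comps(((H<5)|(H>173))&(S>150)&(Z>95)&(Yy>120)): rect("pad",m)
shot("scene","sc9")
a=np.load("pics/w8.npz")["img"];b=np.load("pics/sc9.npz")["img"];cv2.imwrite("pics/f.png",cv2.resize(cv2.hconcat([a,b]),(800,300),interpolation=cv2.INTER_AREA))
E
```

```text
0.100 False [574.6 167.3 133.8] [-1.1  0.9  0.7] [ 0.04  0.19 -0.07] 0.6 71.2
0.050 False [575.3 166.  124.5] [0.3 0.4 3. ] [ 0.02 -0.06  0.  ] 0.3 71.6
0.020 False [575.5 165.4 118.9] [1.5 0.3 3.2] [ 0.   -0.39  0.01] 0.5 71.9
0.000 False [575.  165.  114.7] [1.2 0.2 2.6] [-0.02 -0.19  0.01] 0.6 72.1
-0.015 False [574.8 164.8 111.8] [0.4 0.5 3.1] [-0.06 -0.07  0.01] 0.2 72.4
-0.030 False [575.  164.7 109.6] [-1.   0.2  6.1] [-0.1   0.16  0.02] 0.3 72.6
-0.045 False [575.1 164.7 108.5] [-4.8 -2.2 13.9] [-0.17  1.05  0.03] 0.2 72.9
-0.060 False [575.2 164.7 107.3] [-10.   -1.4  24.3] [-0.26  2.    0.11] 0.3 73.1
w8 pad 2172 z 116.6 rect [574.9 166.9] [98.1 28. ] 5.1
```

View pics/f.png

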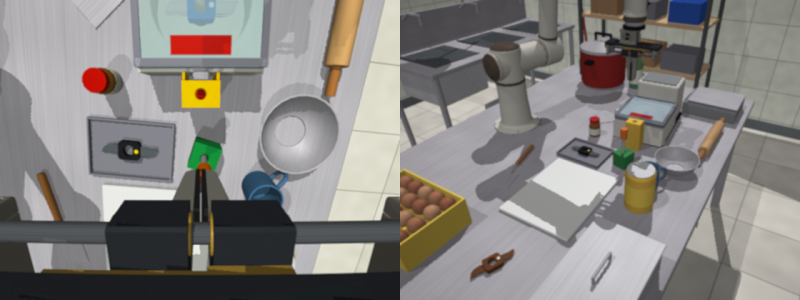

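The guard is held shut, with the pad at the same pose as at the start. The board is empty, the worn knife is in the tray and the pin is in its holder. One quick check of the pin, then I'll hand in.

```bash
python3 - <<'E'
from h import *
for n in ("scene0","sc9"):
    P,H,S,V,X,Y,Z,comps,rect=feat(n); m=(H>3)&(H<16)&(S>150)&(Z>100)&(Z<200)&(abs(X-602)<30)&(abs(Y+43)<30); print(P[m].mean(0),P[m].max(0))
bot.hold(.3); print(finish_job())
E
```

```text
[606.97025175 -52.72435017 148.18710051] [616.52917993 -34.42367359 166.80838107]
[605.41983374 -53.19111173 148.30638236] [615.08456672 -35.76775019 165.93443368]
the job is handed in; nothing more can be done
None
```

The job is done and handed in: the worn knife lies in the tray, both fresh knives on the board are seated on the shaft, the guard is caught shut, and the pin is back in its holder; the verdict was not shown to me.

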